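# Knock the sprung stop peg of the empty gourd block flush

### The arm

A 6-joint arm with a two-finger parallel gripper is mounted at the origin on the work surface. World frame = base frame: x ahead of the robot, y to its left, z up, the work surface at z = 0. Lengths are in m, angles in rad, forces in N, time in s.
With the tool pointing down it reaches from about 0.375 to 0.9 m from the base axis. Payload 3.1 kg.
Tool frame: the origin (TCP) lies midway between the tips of the shut fingers; the grasp point (between the pads) lies 19 mm behind it; z points along the fingers, y is the line along which they close (so a half turn about z gives the same grasp; the last joint's range is limited). The gripper opens to 87 mm and grips with 3 to 60 N. Pads are 19 mm wide; open, the fingers measure 117 mm over their backs; the gripper's body (75 mm by 190 mm) begins 51 mm behind the grasp point.
Start: joints at [-1.417, 0.527, 1.433, -0, 1.181, -0.178], TCP at [0.204, -0.591, 0.223] pointing down, gripper open.
Joint ranges: [-3.08, 3.08], [-0.75, 2.2], [0.22, 2.44], [-1.43, 4.57], [0, 2.65], [-2.85, 2.85]. Speed limits (rad/s): [2.79, 2.79, 3.14, 3.14, 3.14, 3.14].

### API

Orientations are given as a unit quaternion [x, y, z, w].
In Python, from rig import status, imaging, order gives the robot as it stands.
- The arm moves only by the tool arm_command, never from a script. Its argument "deltas" is one flat list of numbers, 5 for each row, row after row: the opening, from -1 (shut) to 1 (fully open), so that 0 is half open, then the shift along the tool's x, y, z in m, then the turn about the tool's z in rad. In form: [gripper, tx, ty, tz, roll, gripper, tx, ty, tz, roll, ...]. A call has 1 to 12 rows; each row shifts and turns the commanded pose from where the row before left it, along the tool's axes as they then stand; what a row does not reach is not made up. A row lasts 1/8 s, in which the tool goes at most 62.5 mm and 10.7 degrees, less where a joint would pass 70% of its speed; a pose out of reach is approached as far as the arm can. A call with a gripper value outside its range is refused whole. The fingers move at their own pace and stop on an object; "newtons" is the grip in N (left out, the last holds). Time passes only in rows, so rows that do not move let the fingers close. It gives the time, the measured TCP pose, the force, the opening and the grip force at its end, in the units of the state.
- status.get_obs(): the state, without advancing time (a new reading comes with each control period).
- imaging.camera(name): name is "scene" or "top" or "wrist"; returns (picture, depth): 480x640x3 uint8, red, green, blue; 480x640 float32, m along the optical axis (not along the pixel's ray), 0 where there is no reading.
- imaging.camera_params(name): a dict with "intrinsics" (3x3 intrinsics, pixels), "camera_from_world" (4x4, takes a point from world to camera coordinates). Camera axes: x right, y up, looking along -z (the intrinsics and any distortion apply to the point x, -y, -z); pixel columns grow to the right and rows downward; lengths in m; the calibration is good to about 2 mm. A picture is of the moment at which its call begins: read the wrist's pose just before it. camera_params takes no time and is no camera call; for the wrist camera it gives the pose at the moment of the call.
- order.hand_in(): hands the job in; it is judged then, once.
The state is a dict: "time": time; "q": joint angles; "joint_velocities": joint speeds; "joint_torque": joint torques, N m; "position": TCP position; "tool_rot": TCP orientation; "ft_force": force on the tool from outside, world axes, zero at the start; "moment": the same for the moment, N m; "grip_width": finger opening in m; "grip_force": force on a finger pad.
Only numpy, scipy, OpenCV 4.12 (cv2) and the standard library are available. Lean on these libraries where they do the work, as an engineer would, in place of code of your own. Each camera call takes 0.05 s, during which the arm holds its last target. There are 200 camera calls.

### The job

One of the two wooden holding blocks on the bench is empty, yet its square sprung stop peg still stands up. Pick up the mallet and strike that peg down with it until the peg is flush with the block's top, then stand the mallet back on the cork mat on its striking face, as it was, and let go. Leave the gourd in the other block, and that block's peg, as they are.

Things in the scene. Friction and masses are not known exactly. Their poses are not given: they have to be found in the camera images.
- mallet: Mallet, about 0.45 kg: black rubber cylinder head, 64 mm diameter, 80 mm tall, standing on a flat striking face; level pale wooden handle of section 24 mm wide, 30 mm high. Origin: centre of the lower face; z up. The handle runs along -x, from x = -28 to -193 mm, centre line 40 mm above the origin. Mass centre: x = -17 mm. Good grip: handle at x = -60 mm.
- mat: Cork mat 160 x 150 x 6 mm fixed flat on the bench, on which the mallet stands. Origin: centre of its underside.
- empty_block: The empty holding block, fixed to the bench: pale wood, 180 mm (x) x 120 mm (y) x 50 mm tall. Origin: centre of its underside. A square stop peg passes through it at x = -60 mm, y = 0; two round dowels 16 mm thick stand 18 mm above its top at x = 45 mm, y = +33 and -33 mm.
- empty_peg: The sprung stop peg of the empty block: dark wood, 30 x 30 mm square, standing 24 to 36 mm above the block's top at the start. It slides straight down into the block against some 10 to 15 N and stays where it is knocked to; it can go 1 mm below flush. Origin: centre of its top face.
- gourd_block: The other holding block, the same in shape, with a gourd standing on it.
- gourd_peg: The stop peg of the block with the gourd, the same in shape, which is to stay up. Origin: centre of its top face.
- held_gourd: Tan pear-shaped gourd, 84 mm in diameter and 150 mm tall with its stalk, standing loose on its flat foot on the gourd block between peg and dowels. Origin: centre of its foot.
There are look-alikes about, which are no part of the job. What is shaped like the held_gourd but pink or red is not meant.

How it is judged:
By the outcome, as a careful person would: the job done as asked, in the order asked, and still so for the second after the job is handed in, with the robot touching nothing.
It also fails if it takes over 43 s, if anything falls off the work surface, if the arm or the gripper's body presses on something with over 40 N, if the wrist force passes 120 N, or if a joint passes its speed limit or range.

## Working session

There is one attempt and no reset: what is moved stays moved. The work goes in short steps, Python scripts to look and compute and a tool call to move; the robot and the scene stay as the last step left them, time stands still between calls to the robot, and variables do not carry over. Pictures are saved under pics/ and viewed, at most 10 in all, crops included, and the job is handed in when it is done.

Besides the shell and the picture viewer there is one more tool, called after "Emit:" in YAML: its name, and indented under it one key for each argument. arm_command: Moves the arm, as the interface text tells. Its arguments: {"type":"object","properties":{"deltas":{"type":"array"},"newtons":{"type":"number"}},"required":["deltas"]}

```bash
mkdir -p pics; cat > h.py <<'E'
import numpy as np, cv2
from rig import status, imaging, order
def world(name,d,p=None):
    p=p or imaging.camera_params(name); K=np.array(p["intrinsics"]); T=np.linalg.inv(np.array(p["camera_from_world"]))
    v,u=np.mgrid[:480,:640]
    P=np.stack([(u-K[0,2])/K[0,0]*d,-(v-K[1,2])/K[1,1]*d,-d],-1)
    return P@T[:3,:3].T+T[:3,3]
def save(f,rgb): cv2.imwrite(f,cv2.cvtColor(rgb,cv2.COLOR_RGB2BGR))
E
python3 - <<'E'
from h import *
o=status.get_obs(); print(o)
for n in("scene","top"):
    r,d=imaging.camera(n); save(f"pics/{n}0.png",r); np.savez(f"{n}0.npz",r=r,d=d,W=world(n,d)); p=imaging.camera_params(n); print(n,p)
E
```

```text
{'time': 0.0, 'q': array([-1.41753068e+00,  5.28472895e-01,  1.43388989e+00, -7.49255276e-06,
        1.18140881e+00, -1.78509879e-01]), 'joint_velocities': array([ 1.70930531e-03, -9.18497277e-05, -1.24855077e-04, -5.96621026e-04,
        6.80632072e-04, -7.49069515e-05]), 'joint_torque': array([ 5.95215261e-04, -4.40044749e+01, -1.76589864e+01,  6.34678896e-02,
        5.82149264e-02, -1.42330159e-04]), 'position': array([ 0.20348291, -0.59017449,  0.22157146]), 'tool_rot': array([ 9.86271329e-01,  1.65129280e-01,  1.02870888e-05, -1.08943064e-03]), 'ft_force': array([-0.12128121, -0.10502717,  0.48491032]), 'moment': array([ 0.02874579,  0.05092078, -0.02246859]), 'grip_force': 0.0, 'grip_width': 0.08713035056775503}
scene {'intrinsics': array([[621.90520759,   0.        , 320.73576524],
       [  0.        , 621.90520759, 236.53780228],
       [  0.        ,   0.        ,   1.        ]]), 'camera_from_world': array([[ 0.76977946,  0.63819038, -0.01235396, -0.42615953],
       [-0.3780655 ,  0.47144249,  0.79674868,  0.1944118 ],
       [ 0.51430152, -0.60865016,  0.60418451, -2.05977118],
       [ 0.        ,  0.        ,  0.        ,  1.        ]])}
top {'intrinsics': array([[524.68868787,   0.        , 324.06900168],
       [  0.        , 524.68868787, 238.96402541],
       [  0.        ,   0.        ,   1.        ]]), 'camera_from_world': array([[ 0.01172099, -0.99986864,  0.01119428, -0.08880917],
       [ 0.99572392,  0.01269684,  0.09150232, -0.59112502],
       [-0.09163243,  0.01007391,  0.99574194, -1.2189387 ],
       [ 0.        ,  0.        ,  0.        ,  1.        ]])}
```

View pics/scene0.png

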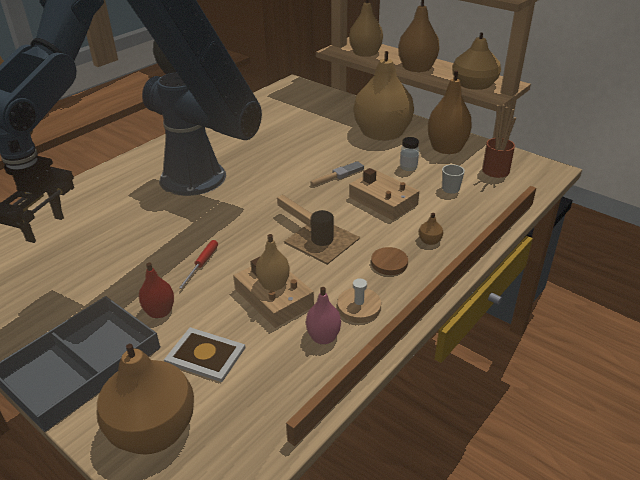

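View pics/top0.png

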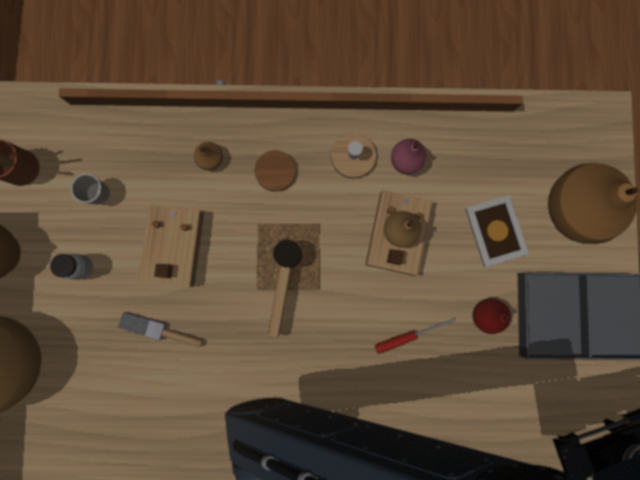

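The scene view shows the mallet at (321,228) on the cork mat. There are two holding blocks: one at (384,195) in scene and (172,248) in top, with no gourd, and one at (272,285) in scene and (402,233) in top, holding the tan gourd. The empty block is the first one; its dark peg is at scene (370,176), top (164,270). I'll confirm this in one crop and measure.

```bash
cat > m.py <<'E'
from h import *
def ray(n,uv):
    p=imaging.camera_params(n);K=np.array(p["intrinsics"]);T=np.linalg.inv(np.array(p["camera_from_world"]))
    d=T[:3,:3]@np.array([(uv[0]-K[0,2])/K[0,0],-(uv[1]-K[1,2])/K[1,1],-1]);return T[:3,3],d/np.linalg.norm(d)
def tri(a,b):
    (o1,d1),(o2,d2)=ray("top",a),ray("scene",b)
    s=np.linalg.lstsq(np.stack([d1,-d2],1),o2-o1,rcond=None)[0];A,B=o1+s[0]*d1,o2+s[1]*d2
    return ((A+B)/2).round(4),np.linalg.norm(A-B).round(4)
E
python3 - <<'E'
from m import *
im={n:np.load(n+"0.npz") for n in("top","scene")}
def seg(n,box,f):
    r,W=im[n]["r"].astype(int),im[n]["W"]; x0,y0,x1,y1=box
    m=np.zeros((480,640),bool); m[y0:y1,x0:x1]=f(r,W)[y0:y1,x0:x1]
    v,u=np.nonzero(m); c=(u.mean(),v.mean()); rect=cv2.minAreaRect(np.stack([u,v],1).astype(np.float32))
    print(n,len(u),np.round(c,1),"rect",np.round(rect[0],1),np.round(rect[1],1),round(rect[2],1),"W",np.median(W[m],0).round(4),"mid",((np.percentile(W[m],2,0)+np.percentile(W[m],98,0))/2).round(4)); return c,m
dark=lambda r:r.sum(-1)<150
for nm,b1,b2,lo,hi in(("peg",(150,258,182,284),(355,164,385,190),.068,.10),("gpeg",(380,245,410,268),(245,250,275,285),.068,.10),("head",(268,235,308,275),(305,205,338,250),.078,.10)):
    print(nm); f=lambda r,W:dark(r)&(W[...,2]>lo)&(W[...,2]<hi)
    c1,m1=seg("top",b1,f);c2,m2=seg("scene",b2,f); print("tri",tri(c1,c2))
print("handle")
f=lambda r,W:(W[...,2]>.05)&(W[...,2]<.075)&~dark(r)
c1,m=seg("top",(260,262,305,345),f);P=im["top"]["W"][m]
rr=cv2.minAreaRect(P[:,:2].astype(np.float32));print(rr)
c2,_=seg("scene",(270,190,320,235),f);print(tri(c1,c2))
print("block")
f=lambda r,W:(W[...,2]>.043)&(W[...,2]<.058)
for b in((130,200,215,295),(360,185,440,280)):
    c,m=seg("top",b,f);print(cv2.minAreaRect(im["top"]["W"][m][:,:2].astype(np.float32)))
print("mat"); 
r=im["scene"]["r"];a=cv2.resize(r[150:300,220:430],(630,450),interpolation=cv2.INTER_CUBIC);save("pics/crop.png",a)
E
```

```text
peg
top 161 [162.7 270.3] rect [163. 271.] [12. 14.] 90.0 W [0.5123 0.2809 0.0819] mid [0.5113 0.2825 0.0798]
scene 51 [369.7 174.5] rect [369.5 173.5] [ 9. 11.] 90.0 W [0.5223 0.2745 0.0776] mid [0.5167 0.2803 0.078 ]
tri (array([0.513 , 0.2857, 0.0711]), np.float64(0.0029))
gpeg
top 160 [395.9 256.4] rect [395.9 256.3] [13.3 12.1] 12.5 W [ 0.5503 -0.2445  0.0822] mid [ 0.5494 -0.2451  0.0797]
scene 13 [253.  265.5] rect [252.5 265.5] [4.2 2.8] 45.0 W [ 0.5464 -0.2599  0.0772] mid [ 0.5504 -0.2605  0.077 ]
tri (array([ 0.5461, -0.2504,  0.0708]), np.float64(0.012))
head
top 605 [287.  252.8] rect [286.9 252.8] [27.5 26.9] 18.4 W [0.5541 0.0024 0.0862] mid [0.5541 0.0032 0.0861]
scene 213 [322.1 218.6] rect [321.5 218.5] [15. 21.] 90.0 W [ 0.5624 -0.0025  0.0871] mid [5.588e-01 1.000e-04 8.580e-02]
tri (array([0.5556, 0.0034, 0.0802]), np.float64(0.0021))
handle
top 765 [278.9 301.5] rect [279.  301.5] [10.7 71.4] 10.3 W [0.4453 0.0202 0.0609] mid [0.4447 0.02   0.0605]
((0.444901704788208, 0.020516304299235344), (0.024421710520982742, 0.16192525625228882), 80.77417755126953)
scene 345 [294.5 207.8] rect [299.  211.5] [52.4 11.9] 39.5 W [0.4424 0.0177 0.0613] mid [0.4417 0.0186 0.0594]
(array([0.4428, 0.0188, 0.06  ]), np.float64(0.0042))
block
top 3727 [169.5 244. ] rect [169.2 244.8] [52.9 78.5] 7.8 W [0.5742 0.2754 0.0503] mid [0.5722 0.2781 0.0504]
((0.5725774168968201, 0.27874690294265747), (0.1222420334815979, 0.18050117790699005), 84.203125)
top 2563 [398.7 232. ] rect [399.8 231.7] [51.9 76.6] 12.0 W [ 0.5987 -0.2543  0.0503] mid [ 0.61   -0.2579  0.0504]
((0.6104140281677246, -0.2587088346481323), (0.12093663960695267, 0.1811855286359787), 78.39520263671875)
mat
```

View pics/crop.png

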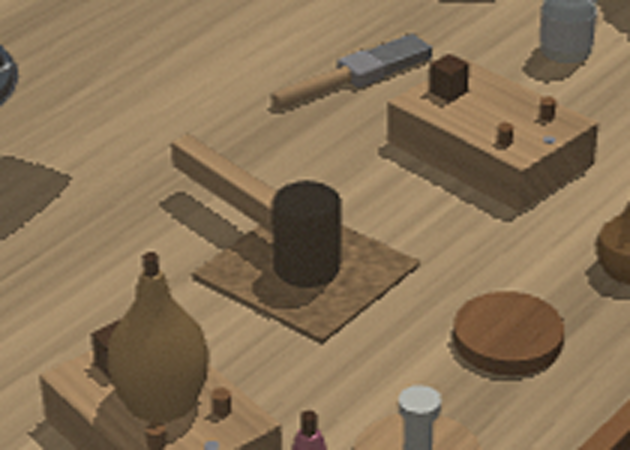

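The crop confirms it: the block at upper right is bare, with its peg up at crop (449,78). The block at lower left holds the tan gourd. The mallet handle points to the left and back.

Mallet head is at about (0.5545, 0.003), yaw −9.2°, and the grip point is at (0.495, 0.0125). The peg is at about (0.513, 0.284), top z 0.082.

Emit:
arm_command:
  deltas: [1,0,0,0,0.163,1,0,0,0,0.163,1,0,0,0,0.163,1,0.016,-0.0535,0,0,1,0.016,-0.0535,0,0,1,0.016,-0.0535,0,0,1,0.016,-0.0535,0,0,1,0.016,-0.0535,0,0,1,0.016,-0.0535,0,0,1,0.016,-0.0535,0,0,1,0.016,-0.0535,0,0,1,0.016,-0.0535,0,0]
  newtons: 60

```text
time: 1.6
position: [0.4217, -0.1362, 0.2225]
tool_rot: [0.997, -0.079, 0.0, 0.0]
ft_force: [0.7, 0.1, -0.2]
grip_width: 0.087
grip_force: 0.0
```

Emit:
arm_command:
  deltas: [1,0.016,-0.0535,0.01,0,1,0.016,-0.0535,0.02,0,1,0.016,-0.0535,0.02,0,1,0,0,0,0,1,0,0,0,0]

```text
time: 2.22
position: [0.4933, 0.0131, 0.1723]
tool_rot: [0.997, -0.078, -0.001, 0.0]
ft_force: [0.7, 0.5, -0.1]
grip_width: 0.087
grip_force: 0.0
```

```bash
python3 - <<'E'
from m import *
o=status.get_obs();p=imaging.camera_params("wrist");r,d=imaging.camera("wrist");W=world("wrist",d,p);save("pics/w1.png",r)
q=o["tool_rot"];yaw=2*np.arctan2(q[1],q[0]);print(o["position"],np.degrees(yaw))
z=W[...,2];m=(d>0)&(z>.054)&(z<.068)&(r.astype(int).sum(-1)>150)&(abs(W[...,1]-.02)<.06)&(W[...,0]>.38)&(W[...,0]<.53)
P=W[m];print(m.sum(),np.median(P,0),cv2.minAreaRect(P[:,:2].astype(np.float32)))
c=P[:,:2].mean(0);v=np.linalg.svd(P[:,:2]-c,full_matrices=False)[2][0];print("axis",np.degrees(np.arctan(v[1]/v[0])),"at x=.495 y=",c[1]+(.495-c[0])*v[1]/v[0])
h=(d>0)&(z>.08)&(z<.095)&(abs(W[...,1])<.06)&(W[...,0]>.5)&(W[...,0]<.6);print(h.sum(),cv2.minEnclosingCircle(W[h][:,:2].astype(np.float32)),np.median(z[h]))
E
```

```text
[0.49330156 0.01305874 0.1723152 ] -8.949775261511565
3798 [0.47027151 0.01685855 0.06029338] ((0.44967836141586304, 0.01951822265982628), (0.023713335394859314, 0.14349661767482758), 80.42053985595703)
axis -9.541979881122066 at x=.495 y= 0.012164640238894684
7161 ((0.554682731628418, 0.0025231633335351944), 0.03200920671224594) 0.08532233558785476
```

View pics/w1.png

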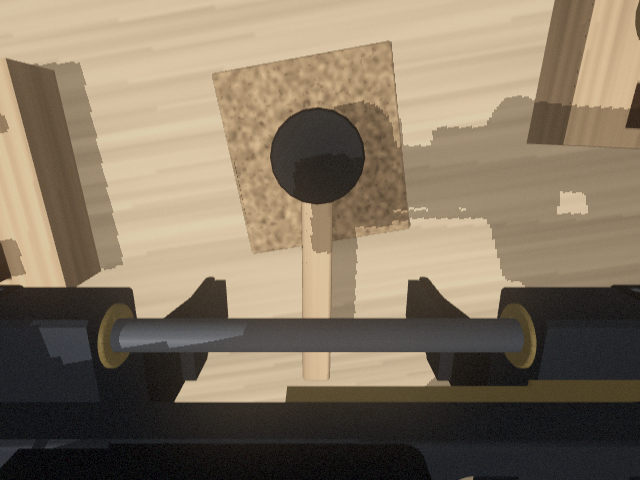

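The handle runs straight up the wrist picture, midway between the fingers at column 316, with the head at (318,155). The head centre and heights agree with the first measurement, so I'll descend and grip.

Emit:
arm_command:
  deltas: [1,0.002,0,0.04,0.01,1,0,0.001,0.04,0,1,0,0,0.03,0,1,0,0,0.02,0,1,0,0,0.013,0,1,0,0,0,0,-1,0,0,0,0,-1,0,0,0,0,-1,0,0,0,0,-1,0,0,0,0,-1,0,0,0,0,-1,0,0,0,0]
  newtons: 60

```text
time: 3.78
position: [0.4956, 0.0119, 0.0296]
tool_rot: [0.997, -0.083, -0.0, -0.0]
ft_force: [0.6, -0.4, 0.2]
grip_width: 0.035
grip_force: 0.0
```

Emit:
arm_command:
  deltas: [-1,0,0,0,0,-1,0,0,0,0,-1,0,0,0,0]

```text
time: 4.15
position: [0.4955, 0.0119, 0.0295]
tool_rot: [0.997, -0.084, -0.0, -0.0]
ft_force: [-0.5, 0.8, -0.3]
grip_width: 0.0234
grip_force: 59.9
```

Emit:
arm_command:
  deltas: [-1,0,0,-0.01,0,-1,0,0,-0.02,0,-1,0,0,-0.035,0,-1,0,0,-0.035,0,-1,0,0,-0.02,0,-1,0,0,0,0,-1,0,0,0,0]

```text
time: 5.03
position: [0.4945, 0.012, 0.1489]
tool_rot: [0.997, -0.084, -0.001, -0.0]
ft_force: [-0.1, -0.4, -4.6]
grip_width: 0.0239
grip_force: 59.9
```

```bash
cat > s.py <<'E'
from h import *
# mallet head seen by the wrist camera: top disc plane, centre
def head():
    o=status.get_obs();p=imaging.camera_params("wrist");r,d=imaging.camera("wrist");W=world("wrist",d,p)
    q=o["tool_rot"];yaw=2*np.arctan2(q[1],q[0]);t=o["position"]
    z=W[...,2];x=np.array([np.cos(yaw),np.sin(yaw)]);rel=W[...,:2]-t[:2]
    a=rel@x;b=rel@np.array([-x[1],x[0]])
    m=(d>0)&(abs(b)<.045)&(a>.025)&(a<.105)&(abs(z-t[2]-.06)<.03)&(r.astype(int).sum(-1)<170)
    P=np.stack([a[m],b[m],z[m]-t[2]],1);k=np.linalg.lstsq(np.c_[P[:,:2],np.ones(len(P))],P[:,2],rcond=None)[0]
    print("tcp",t.round(4),"yaw",np.degrees(yaw).round(2),"n",len(P),"head centre rel",cv2.minEnclosingCircle(P[:,:2].astype(np.float32)),"slope deg",np.degrees(k[:2]).round(2),"h",np.median(P[:,2]).round(4),"F",o["ft_force"].round(1),o["grip_width"].round(4),o["grip_force"])
    return r,W
E
python3 -c "
from s import *
head()"
```

```text
Traceback (most recent call last):
  File "s.py", line 10, in head
    print("tcp",t.round(4),"yaw",np.degrees(yaw).round(2),"n",len(P),"head centre rel",cv2.minEnclosingCircle(P[:,:2].astype(np.float32)),"slope deg",np.degrees(k[:2]).round(2),"h",np.median(P[:,2]).round(4),"F",o["ft_force"].round(1),o["grip_width"].round(4),o["grip_force"])
                                                                                                                                                                                                                                           ^^^^^^^^^^^^^^^^^^^^^
AttributeError: 'float' object has no attribute 'round'
```

```bash
sed -i 's/o\["grip_width"\].round(4)/round(o["grip_width"],4)/' s.py
python3 -c "
from s import *
head()"
```

```text
tcp [0.4944 0.012  0.1485] yaw -9.59 n 29562 head centre rel ((0.046319279819726944, -0.0003673817263916135), 0.04547031596302986) slope deg [-22.5   0. ] h 0.0557 F [-1.   0.1 -3.5] 0.0238 59.92517192848027
```

Emit:
arm_command:
  deltas: [-1,-0.0135,-0.0452,0,0,-1,-0.0135,-0.0452,0,0,-1,-0.0135,-0.0452,0,0,-1,-0.0135,-0.0452,0,0,-1,-0.0135,-0.0452,0,0,-1,-0.0135,-0.0452,0,0,-1,0,0,0,0,-1,0,0,0,0,-1,0,0,0,0]

```text
time: 6.25
position: [0.4607, 0.2915, 0.149]
tool_rot: [0.996, -0.084, -0.001, 0.0]
ft_force: [0.1, 0.2, -3.2]
grip_width: 0.0235
grip_force: 59.9
```

```bash
python3 -c "
from s import *
r,W=head();print(status.get_obs()['q'].round(2))
r,d=imaging.camera('top');W=world('top',d);save('pics/t2.png',r[200:380,60:340].repeat(2,0).repeat(2,1))
z=W[...,2];m=(d>0)&(W[...,1]>.2)&(W[...,1]<.36)&(W[...,0]>.4)&(W[...,0]<.6)&(z>.19)&(z<.225)&(r.astype(int).sum(-1)<150);print(m.sum(),np.median(W[m],0))
"
```

```text
tcp [0.4607 0.2915 0.149 ] yaw -9.67 n 27501 head centre rel ((0.046551238745450974, -0.0006439699209295213), 0.0451011061668396) slope deg [-24.54  -1.49] h 0.0559 F [ 0.1  0.2 -3.2] 0.0235 59.92499730549753
[ 0.36  0.52  1.7  -0.    0.92  2.1 ]
738 [0.52054131 0.27862888 0.2054517 ]
```

Emit:
arm_command:
  deltas: [-1,0,-0.003,0,0,-1,0,0,0.02,0,-1,0,0,0.03,0,-1,0,0,0.015,0,-1,0,0,0,0]

```text
time: 6.98
position: [0.4617, 0.2956, 0.0842]
tool_rot: [0.996, -0.084, -0.0, 0.0]
ft_force: [0.1, 0.3, -2.5]
grip_width: 0.0234
grip_force: 59.9
```

```bash
sed -i 's/(a>.025)/(a>.045)/;s/abs(z-t\[2\]-.06)<.03/abs(z-t[2]-.06)<.015/' s.py; python3 -c "
from s import *
r,W=head();save('pics/w3.png',r)
r,d=imaging.camera('scene');save('pics/s3.png',cv2.resize(r[120:240,300:460],(800,600)))"
```

```text
tcp [0.4617 0.2956 0.0842] yaw -9.61 n 16342 head centre rel ((0.06551586091518402, -0.004579815082252026), 0.030562253668904305) slope deg [-0.85  0.31] h 0.0557 F [ 0.1  0.3 -2.5] 0.0234 59.9248992651701
```

View pics/s3.png

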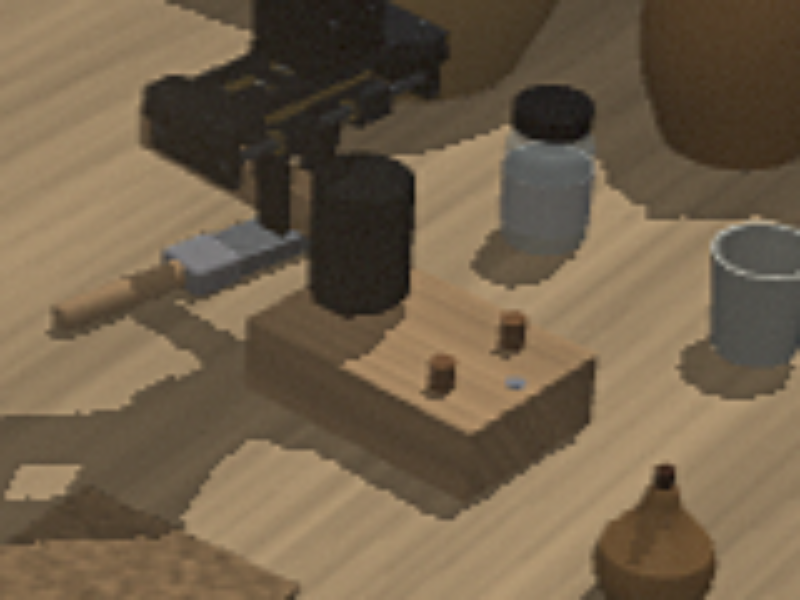

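The head (360,235 in the crop) sits over the peg, whose top has already been driven down to about 10 mm above the block. Now the last stretch.

Emit:
arm_command:
  deltas: [-1,0,0,-0.03,0,-1,0,0,0.03,0,-1,0,0,0.009,0,-1,0,0,0,0]

```text
time: 7.58
position: [0.4618, 0.2958, 0.0758]
tool_rot: [0.997, -0.084, 0.0, -0.0]
ft_force: [-0.2, -0.2, -1.1]
grip_width: 0.0236
grip_force: 59.9
```

Emit:
arm_command:
  deltas: [-1,0,0,0.002,0,-1,0,0,0,0]

```text
time: 7.82
position: [0.4616, 0.2958, 0.0743]
tool_rot: [0.997, -0.083, 0.0, -0.0]
ft_force: [-0.4, 0.2, 4.8]
grip_width: 0.0232
grip_force: 59.9
```

Emit:
arm_command:
  deltas: [-1,0,0,0.001,0,-1,0,0,0,0]

```text
time: 8.07
position: [0.4616, 0.2958, 0.0733]
tool_rot: [0.997, -0.083, 0.0, -0.0]
ft_force: [-0.4, 0.1, 6.1]
grip_width: 0.0234
grip_force: 59.9
```

Emit:
arm_command:
  deltas: [-1,0,0,0.001,0,-1,0,0,0,0]

```text
time: 8.32
position: [0.4615, 0.2958, 0.0732]
tool_rot: [0.997, -0.083, 0.001, -0.0]
ft_force: [-1.3, 0.5, 11.7]
grip_width: 0.0234
grip_force: 59.9
```

Force is rising without motion, so the face is on the block. I'll lift, move aside and look.

Emit:
arm_command:
  deltas: [-1,0,0,-0.015,0,-1,0,0,-0.03,0,-1,0,0,-0.03,0,-1,0,0.04,0,0,-1,0,0.05,0,0,-1,0,0.04,0,0,-1,0,0,0,0,-1,0,0,0,0]

```text
time: 9.32
position: [0.4393, 0.1676, 0.1465]
tool_rot: [0.996, -0.084, -0.001, -0.0]
ft_force: [0.1, -0.5, -2.9]
grip_width: 0.0236
grip_force: 59.9
```

```bash
python3 -c "
from s import *
r,W=head()
for n in('top','scene'):
    r,d=imaging.camera(n);W=world(n,d);z=W[...,2]
    def at(x,y,R):
        m=(d>0)&(np.hypot(W[...,0]-x,W[...,1]-y)<R)&(z<.1)&(z>.03);return m.sum(),np.median(z[m]).round(4),np.percentile(z[m],[2,98]).round(4)
    print(n,'peg',at(.513,.284,.01),'block',at(.55,.28,.015))
    if n=='scene':save('pics/s4.png',cv2.resize(r[140:240,320:450],(780,600)))"
```

```text
tcp [0.4393 0.1676 0.1465] yaw -9.62 n 16650 head centre rel ((0.060856934636831284, -0.00042623834451660514), 0.03156409412622452) slope deg [-1.    0.21] h 0.0556 F [ 0.1 -0.5 -2.9] 0.0236 59.92537851445377
top peg (np.int64(60), np.float64(0.0501), array([0.0453, 0.0543])) block (np.int64(133), np.float64(0.0501), array([0.0459, 0.0546]))
scene peg (np.int64(13), np.float64(0.0525), array([0.0459, 0.0559])) block (np.int64(36), np.float64(0.0527), array([0.0468, 0.0565]))
```

View pics/s4.png

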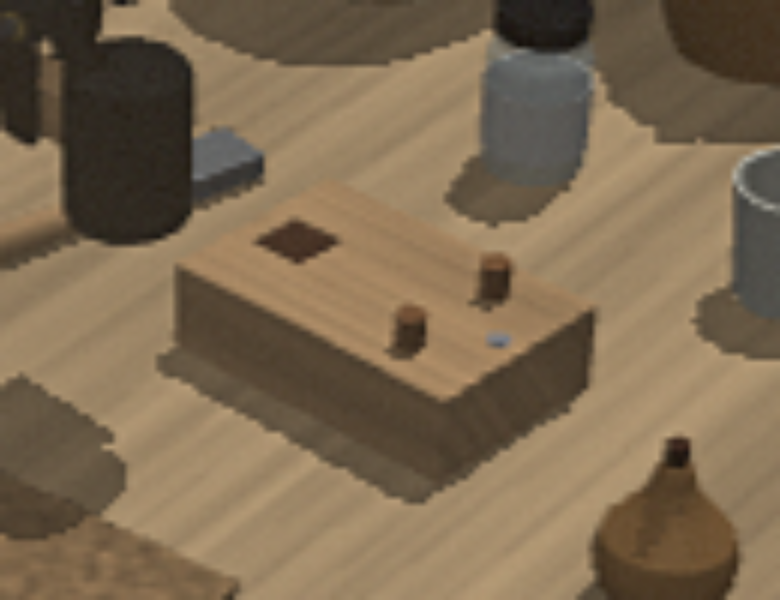

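The peg at (297,241) is now a flat dark square in the block's face; its height equals the block top within 0.2 mm in both views. I'll return the mallet.

Emit:
arm_command:
  deltas: [-1,0.02,0.036,0,0,-1,0.02,0.036,0,0,-1,0.02,0.036,0,0,-1,0.021,0.036,0,0,-1,0,0,0.03,0,-1,0,0,0.03,0,-1,0,0,0.03,0,-1,0,0,0.015,0,-1,0,0,0.006,0,-1,0,0,0.003,0,-1,0,0,0,0]

```text
time: 10.85
position: [0.4962, 0.012, 0.0331]
tool_rot: [0.997, -0.083, 0.001, 0.0]
ft_force: [1.2, -0.5, -3.5]
grip_width: 0.0236
grip_force: 59.9
```

Emit:
arm_command:
  deltas: [-1,0,0,0.002,0,-1,0,0,0.001,0,-1,0,0,0,0]

```text
time: 11.22
position: [0.4957, 0.012, 0.0297]
tool_rot: [0.997, -0.084, 0.0, 0.0]
ft_force: [-1.2, 0.1, -3.3]
grip_width: 0.0237
grip_force: 59.9
```

Emit:
arm_command:
  deltas: [-1,0,0,0.001,0,-1,0,0,0,0]

```text
time: 11.48
position: [0.4956, 0.012, 0.0294]
tool_rot: [0.997, -0.083, 0.0, 0.0]
ft_force: [-2.7, 0.1, 3.9]
grip_width: 0.0234
grip_force: 59.9
```

Emit:
arm_command:
  deltas: [-0.3,0,0,0,0,-0.3,0,0,0,0,0.3,0,0,0,0,0.8,0,0,0,0,1,0,0,0,0,1,0,0,0,0,1,0,0,0,0,1,0,0,-0.02,0,1,0,0,-0.04,0,1,0,0,-0.05,0,1,0,0,-0.05,0,1,0,0,0,0]

```text
time: 12.98
position: [0.4984, 0.0116, 0.1923]
tool_rot: [0.997, -0.083, 0.005, 0.001]
ft_force: [0.3, -0.2, -0.1]
grip_width: 0.0869
grip_force: 0.0
```

```bash
python3 - <<'E'
from h import *
r,d=imaging.camera('wrist');W=world('wrist',d);z=W[...,2]
h=(d>0)&(z>.078)&(z<.095)&(abs(W[...,1])<.06)&(W[...,0]>.5)&(W[...,0]<.6);P=W[h]
k=np.linalg.lstsq(np.c_[P[:,:2],np.ones(len(P))],P[:,2],rcond=None)[0];print(h.sum(),cv2.minEnclosingCircle(P[:,:2].astype(np.float32)),np.median(P[:,2]),np.degrees(k[:2]))
o=status.get_obs();print(o["time"],o["position"],o["grip_width"])
r,d=imaging.camera('scene');save('pics/s5.png',cv2.resize(r[130:350,200:460],(780,600)))
E
```

```text
6013 ((0.5520949363708496, 0.0026486048009246588), 0.03208839148283005) 0.0828624613179148 [-0.42027374  0.15599482]
13.025 [0.49653925 0.01189345 0.19016386] 0.08685886062372739
```

View pics/s5.png

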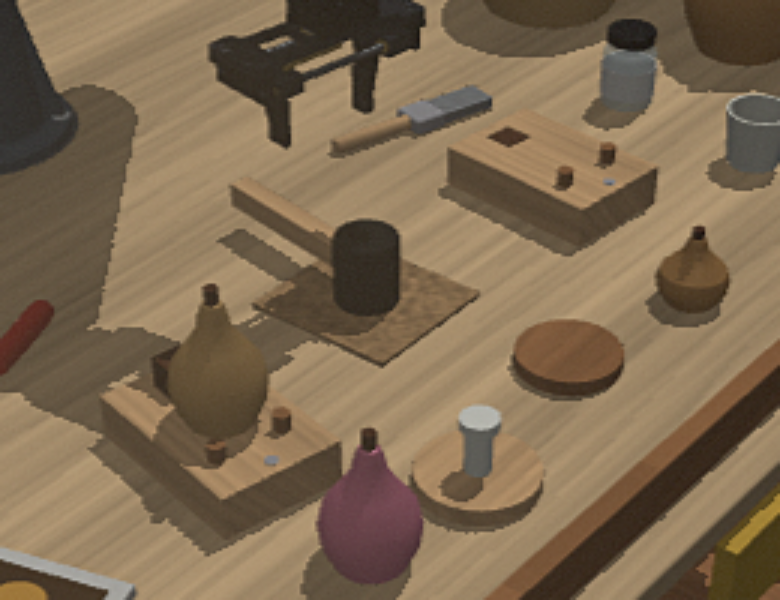

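The mallet stands upright on the mat at (366,267), with the fingers open and clear above it. The empty block's peg at (508,137) is flush, and the gourd and its peg are untouched.

```bash
python3 -c "
from rig import order
print(order.hand_in())"
```

```text
the job is handed in; nothing more can be done
None
```

Job done and handed in at about 13 s: the empty block's peg is flush with its top, the mallet is back standing on its striking face on the mat and released, and the gourd and its peg were not touched.

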